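Slide the terrine onto the lower ware board

ROBOT

A 7-joint arm with a two-finger parallel gripper is mounted at the origin on the work surface. World frame = base frame: x ahead of the robot, y to its left, z up, the work surface at z = 0. Lengths are in mm, angles in rad, forces in N, time in s.
With the tool pointing down it reaches from about 425 to 925 mm from the base axis. Payload 6.8 kg.
Tool frame: the origin (TCP) lies on the centre line of the jaws, within the pads' length; the fingertips stand manip.tips_ahead ahead of it and the grasp point (between the pads) lies 5 mm behind it (manip.tips_ahead is the distance from the TCP to the fingertips, in mm); z points along the fingers, y is the line along which they close (so a half turn about z gives the same grasp; the last joint's range is limited). The gripper opens to 85 mm and grips with 20 to 120 N. Pads are 22 mm wide; open, the fingers measure 114 mm over their backs; the gripper's body (76 mm by 85 mm) begins 54 mm behind the grasp point. The pads swing forward as they close: fully open they stand 13 mm farther back than shut.
Start: joints at [1.066, 0.477, 0.022, 1.555, -0.011, 1.109, -0.083], TCP at [260.877, -622.568, 245.308] pointing down, gripper open.
Joint ranges: [-2.96, 2.96], [-0.34, 2.1], [-1.41, 1.46], [0.24, 2.44], [-1.37, 4.51], [0.17, 1.92], [-2.96, 2.96]. Speed limits (rad/s): [2.39, 2.39, 3.14, 3.14, 3.14, 3.14, 3.14].

INTERFACE

Orientations are given as a 3x3 rotation matrix whose columns are the frame's x, y, z axes.
In Python, from cell import manip, get_image, job, outline_of gives the robot as it stands.
- The arm moves only by the tool apply_moves, never from a script. Its argument "plan" is a list of rows, each a list of 7 numbers: the opening, from -1 (shut) to 1 (fully open), then the shift along the world's x, y, z scaled (see below), then the turn, a rotation vector about the world's x, y, z scaled (see below). A call has 1 to 10 rows; each row shifts and turns the commanded pose from where the row before left it; what a row does not reach is not made up. The controller multiplies each number of a shift by 1 m and each number of a turn by pi/4 rad. A row lasts 1/8 s, in which the tool goes at most 62.5 mm and 10.7 degrees, less where a joint would pass 70% of its speed; a pose out of reach is approached as far as the arm can. A call with a number of a shift or a turn outside -1 to 1 is refused whole. A call with a gripper value outside its range is refused whole. The fingers move at their own pace and stop on an object; the grip force is fixed at half the most. Time passes only in rows, so rows that do not move let the fingers close. It gives the time, the measured TCP pose, the force, the opening and the grip force at its end, in the units of the state.
- manip.get_state(): the state, without advancing time (a new reading comes with each control period).
- get_image(name): name is "scene" or "side" or "wrist"; returns a dict with "image" (480x640x3 uint8, blue, green, red), "z_map" (480x640 float32, mm along the optical axis (not along the pixel's ray), 0 where there is no reading), "fx", "fy", "cx", "cy" (pixels), "extrinsics" (4x4, takes a point from camera to world coordinates); the wrist camera has in their place "mount" (4x4, takes a point from camera to tool coordinates, whose origin is the TCP and whose axes are the flange's). Camera axes: x right, y down, z forward; pixel columns grow to the right and rows downward; lengths in mm; the calibration is good to about 2 mm. The wrist camera is an equidistant fisheye: a pixel r from the principal point sees the ray r / f radians off the axis. A picture is of the moment at which its call begins: read the wrist's pose just before it.
- job.job_done(): hands the job in; it is judged then, once.
Trained networks look in the newest picture that a camera, given by its name, has taken for a name from the list of things; names that differ only in an ending like _2 or _b are one class to them, and where a whole thing is asked for, a point or a joint stands for the part that bears it (a point fixed in the world has none). Each returns a list of dicts, best first, with "p" (0 to 1); they miss things now and then, are a little off and sometimes report something else, mostly with a low value. They report only what shows in the picture. A call takes as long as a camera call. They do not tell look-alikes from the thing itself.
- outline_of(camera, name): "pixels" (480x640 bool, what is visible of it) and "bbox" ([left, top, right, bottom] in pixels, round what is visible of it).
The state is a dict: "clock": time; "qpos": joint angles; "qvel": joint speeds; "joint_torque": joint torques, N m; "position": TCP position; "eef_rot": TCP orientation; "force": force on the tool from outside, world axes, zero at the start; "torque": the same for the moment, N m; "gripper_width": finger opening in mm; "gripper_force": force on a finger pad.
Only numpy, scipy, OpenCV 4.12 (cv2) and the standard library are available. Lean on these libraries where they do the work, as an engineer would, in place of code of your own. Each camera call takes 0.05 s, during which the arm holds its last target. There are 200 camera calls.

TASK

Put the long red terracotta dish away on the lower ware board, lengthwise between the buff bowl and the tumbler that stand there. Set it down gently on the front ledge of the lower board with its leading end towards the gap and let go, then take it by its near handle and slide it straight in under the upper board until its body is wholly covered (the handles may still show), touching neither neighbour. Do not disturb the other ware or anything else.

Things in the scene. Friction and masses are not known exactly. Their poses are not given: they have to be found in the camera images.
- dish: The dish to put away: narrow open terracotta-red terrine, upright on the bench, front left or front right of the robot. Origin: centre of its underside; x along its length, y across, z up; both ends alike. Body 140 mm long, 64 wide, 60 high, walls 8 mm, corners cut off; with the two end handles 196 mm long. 0.46 kg, balanced at the middle: carry it by the middle.
- handle_level (a point): Point on the dish's upright middle line, 50 mm above its underside, level with its two handles; axes as the dish's. A flat handle sticks out at each end, along the dish's +x and -x: centred 84 mm from this point, 36 mm wide (y), 12 mm thick (heights 44 to 56 mm), from the end wall (70 mm) to 98 mm out. The space under a handle is free.
- stack: Two wooden ware boards, one above the other, parted by bricks; fixed. Origin: centre of the lower board's outline, at bench height; x points away from the robot (deeper in), y left, z up. Lower board: x -150 to +150 mm, y -300 to +300, its top 50 mm above the bench. Bricks at both ends, inner faces at y = -225 and +225, x -70 to +145 mm.
- upper_front (a point): Middle of the upper board's lower front edge: 70 mm in front of the stack's origin (x -70), 152 mm above the bench, axes as the stack's. The upper board runs from here 180 mm back (to x +110), 600 mm wide, 20 mm thick (top at 172 mm). Below it the gap is 102 mm high. In front of it the lower board sticks out 80 mm as an open ledge.
- bowl: Loose buff bowl, 120 mm across the rim, 58 mm high, upright at the back of the lower board, half under the upper one; one side of the lane for the dish. Origin: centre of its underside.
- tumbler: Loose clay tumbler, 74 mm across the rim, 84 mm high, upright at the back of the lower board, half under the upper one; the other side of the lane, with its centre 222 mm from the bowl's. Which of the two is on the left changes. Origin: centre of its underside.
- top_tumbler1: Loose clay tumbler, 74 mm across, 84 mm high, on top of the upper board, at least 50 mm back from its front edge; leave alone. Origin: centre of its underside.
- top_tumbler2: The same kind of tumbler, also on the upper board; leave alone.
- top_tumbler3: The same kind of tumbler, also on the upper board; leave alone.
- banding_wheel: Heavy banding wheel (turntable): metal disc 170 mm across on a foot, 70 mm high, 2.4 kg, standing on the bench on the other front side from the dish. A bystander. Origin: centre of its underside.
Mind the look-alikes: they are no part of the job. There is more than one size of the bowl; the one meant has the size given above.

How it is judged:
By the outcome, as a careful person would: the job done as asked, in the order asked, and still so for the second after the job is handed in, with the robot touching nothing.
It also fails if it takes over 54 s, if anything falls off the work surface, if the arm or the gripper's body presses on something with over 40 N, if the wrist force passes 120 N, or if a joint passes its speed limit or range.

## Working session

There is one attempt and no reset: what is moved stays moved. The work goes in short steps, Python scripts to look and compute and a tool call to move; the robot and the scene stay as the last step left them, time stands still between calls to the robot, and variables do not carry over. Pictures are saved under pics/ and viewed, at most 10 in all, crops included, and the job is handed in when it is done.

Besides the shell and the picture viewer there is one more tool, called after "Call:" as name([rows], argument=value, ...), one row to a line, values as JSON. apply_moves: Moves the arm, as the interface text tells. Shifts and turns lie within -1 to 1; 1 stands for 1 m of shift or pi/4 rad of turn. Its arguments: {"type":"object","properties":{"plan":{"type":"array"}},"required":["plan"]}

```bash
mkdir -p pics
cat > h.py <<'E'
import numpy as np, cv2
from cell import manip, get_image, job, outline_of
def cloud(im):
    z=im["z_map"];v,u=np.mgrid[:480,:640]
    P=np.stack([(u-im["cx"])/im["fx"]*z,(v-im["cy"])/im["fy"]*z,z],-1)
    E=im["extrinsics"];W=P@E[:3,:3].T+E[:3,3];W[z<=0]=np.nan
    return W
E
python3 - <<'E'
from h import *
s=manip.get_state();print(s["clock"],s["position"],s["eef_rot"],s["gripper_width"],manip.tips_ahead)
for c in("scene","side"):
    im=get_image(c);cv2.imwrite(f"pics/{c}0.png",im["image"]);W=cloud(im);np.save(c+".npy",W)
    print(c,im["extrinsics"].round(2).tolist())
    for n in("dish","stack","bowl","tumbler","top_tumbler1","banding_wheel"):
        for d in outline_of(c,n):
            p=W[d["pixels"]];p=p[~np.isnan(p[:,0])]
            if len(p)>20: print(n,round(d["p"],2),d["bbox"],np.percentile(p,[2,50,98],axis=0).round().tolist())
E
```

```text
0.0 [ 260.64419825 -622.03498959  244.33517652] [[ 9.22289235e-01  3.86499538e-01 -8.21665464e-04]
 [ 3.86500390e-01 -9.22287799e-01  1.63218396e-03]
 [-1.26973688e-04 -1.82291971e-03 -9.99998330e-01]] 85.18127346032016 14.0
scene [[0.09, 0.57, -0.82, 1694.54], [1.0, -0.05, 0.07, -47.13], [-0.0, -0.82, -0.57, 904.89], [0.0, 0.0, 0.0, 1.0]]
dish 0.98 [164.2, 191.4, 206.7, 222.1] [[280.0, -324.0, 4.0], [330.0, -275.0, 49.0], [400.0, -242.0, 61.0]]
dish 0.29 [204.4, 279.6, 237.0, 317.5] [[730.0, -199.0, 51.0], [789.0, -164.0, 100.0], [800.0, -131.0, 134.0]]
stack 0.69 [137.7, 205.6, 429.8, 346.3] [[603.0, -313.0, 6.0], [747.0, -56.0, 142.0], [829.0, 257.0, 174.0]]
stack 0.47 [296.8, 264.7, 354.3, 306.2] [[693.0, 4.0, 55.0], [723.0, 57.0, 85.0], [802.0, 108.0, 109.0]]
bowl 0.75 [426.6, 227.8, 492.0, 281.1] [[546.0, 318.0, 9.0], [587.0, 395.0, 50.0], [692.0, 456.0, 77.0]]
bowl 0.75 [282.5, 199.2, 308.4, 210.9] [[319.0, -18.0, 11.0], [329.0, 10.0, 28.0], [371.0, 40.0, 42.0]]
bowl 0.66 [297.3, 262.4, 353.3, 306.0] [[693.0, 3.0, 55.0], [723.0, 58.0, 86.0], [802.0, 108.0, 109.0]]
tumbler 0.66
[... 1205 characters left out ...]
7.0, 62.0, 43.0]]
bowl 0.57 [355.6, 325.0, 432.8, 391.0] [[545.0, 318.0, 6.0], [596.0, 371.0, 44.0], [687.0, 460.0, 78.0]]
tumbler 0.97 [183.6, 221.0, 214.8, 261.5] [[740.0, -198.0, 55.0], [774.0, -138.0, 99.0], [796.0, -126.0, 136.0]]
top_tumbler1 0.65 [242.4, 204.6, 280.0, 255.7] [[666.0, 15.0, 175.0], [704.0, 67.0, 229.0], [734.0, 86.0, 257.0]]
top_tumbler1 0.57 [172.4, 158.7, 206.4, 202.4] [[702.0, -271.0, 175.0], [739.0, -212.0, 230.0], [769.0, -197.0, 258.0]]
top_tumbler1 0.55 [291.5, 230.7, 328.2, 284.6] [[643.0, 154.0, 178.0], [682.0, 201.0, 229.0], [711.0, 223.0, 258.0]]
banding_wheel 0.75 [416.7, 254.4, 491.6, 312.8] [[271.0, 221.0, 5.0], [362.0, 308.0, 72.0], [426.0, 375.0, 79.0]]
```

```bash
cat > m.py <<'E'
from h import *
A=np.load("scene.npy");B=np.load("side.npy")
a=A.reshape(-1,3);b=B.reshape(-1,3)
def sel(p,lo,hi):
    return p[np.all((p>lo)&(p<hi),axis=1)]
for nm,p in(("sc",a),("sd",b)):
    q=sel(p,[450,-420,164],[900,420,180]);print(nm,"upper",len(q),np.median(q[:,2]),cv2.minAreaRect(q[:,:2].astype(np.float32)))
    q=sel(p,[400,-420,44],[900,420,55]);
    if len(q)>10: print(nm,"lower",len(q),np.median(q[:,2]),cv2.minAreaRect(q[:,:2].astype(np.float32)))
    for n,lo,hi in(("bowl",[650,-10,104],[850,120,112]),("tumbler",[650,-210,129],[850,-110,138]),("dishrim",[230,-360,55],[480,-200,66]),("dishhandle",[230,-360,45],[480,-200,66])):
        q=sel(p,lo,hi)
        if len(q)<10: print(n,len(q));continue
        f=q[:,:2].astype(np.float32)
        print(nm,n,len(q),"rect",cv2.minAreaRect(f),"circ",cv2.minEnclosingCircle(f))
E
python3 m.py
python3 -c "
import cv2
a=cv2.imread('pics/scene0.png');b=cv2.imread('pics/side0.png')
cv2.imwrite('pics/a.png',a)
cv2.imwrite('pics/b.png',cv2.resize(b[140:400,130:500],None,fx=2.1,fy=2.1))"
```

```text
sc upper 10572 171.43448782227262 ((677.0599365234375, -33.0750732421875), (188.54319763183594, 600.9135131835938), 5.993494033813477)
sc lower 8233 49.437276933370526 ((673.3721923828125, 57.42193603515625), (717.939208984375, 438.63330078125), 81.1051025390625)
sc bowl 275 rect ((752.46435546875, 56.28202819824219), (107.77396392822266, 117.68055725097656), 3.6287195682525635) circ ((746.6958618164062, 55.63741683959961), 60.35147476196289)
sc tumbler 148 rect ((778.4954223632812, -165.62435913085938), (48.83250045776367, 71.8535385131836), 2.550036907196045) circ ((767.5358276367188, -165.54574584960938), 37.42002868652344)
sc dishrim 241 rect ((351.20916748046875, -281.70819091796875), (69.11065673828125, 152.15542602539062), 72.5321044921875) circ ((349.6024169921875, -291.1454772949219), 77.57394409179688)
sc dishhandle 412 rect ((350.0631103515625, -280.91815185546875), (69.92984008789062, 154.81614685058594), 72.5321044921875) circ ((345.01922607421875, -296.94677734375), 78.61649322509766)
sd upper 9168 172.62608759135776 ((672.7905883789062, -31.344635009765625), (185.97065
[... 233 characters left out ...]
5742), (78.38552856445312, 120.11665344238281), 4.756082534790039) circ ((745.6356811523438, 59.08279037475586), 61.29056167602539)
sd tumbler 93 rect ((779.9846801757812, -159.68331909179688), (33.637290954589844, 75.75531005859375), 5.868231773376465) circ ((766.8087158203125, -161.03750610351562), 38.045928955078125)
sd dishrim 439 rect ((367.36871337890625, -284.0456848144531), (78.12472534179688, 194.15516662597656), 75.69419860839844) circ ((367.6712951660156, -282.3255310058594), 97.27516174316406)
sd dishhandle 743 rect ((366.35382080078125, -285.388427734375), (80.7681655883789, 195.3994903564453), 76.94403076171875) circ ((365.22393798828125, -289.9466552734375), 97.92832946777344)
```

View pics/scene0.png

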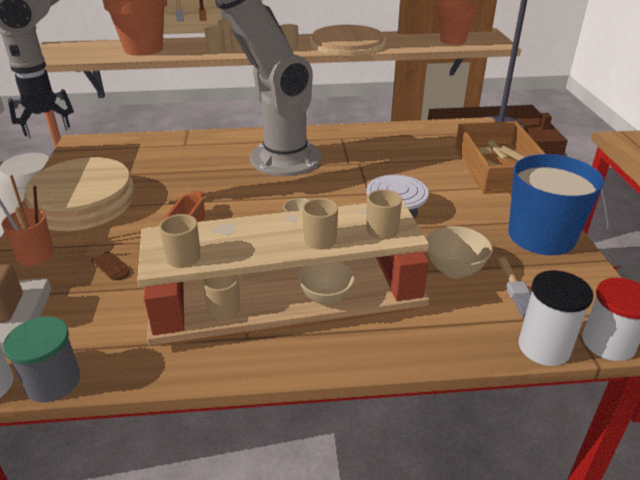

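View pics/b.png

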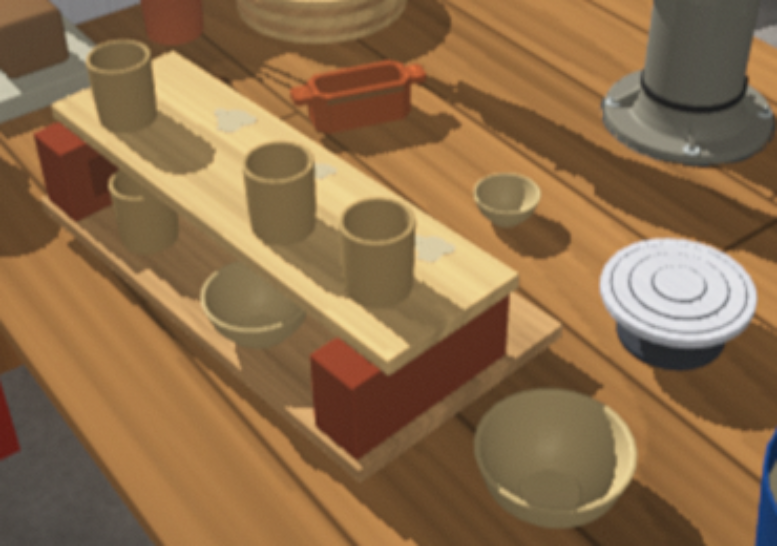

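Meant bowl: scene (326,283) on the lower board. Its rim measures about 120 mm and it lies 222 mm from the board tumbler at (222,297). The others don't fit: (457,252) is larger and on the bench, and (295,209) is small. The side crop shows the same: bowl under the boards at (252,303), tumbler at (145,210), dish at (358,97). I'll move above the dish and measure it with the wrist camera.

Call:
apply_moves([
  [1, 0.015, 0.048, 0.002, 0, 0, -0.12],
  [1, 0.015, 0.048, 0.002, 0, 0, -0.12],
  [1, 0.015, 0.048, 0.002, 0, 0, -0.12],
  [1, 0.015, 0.048, 0.002, 0, 0, -0.12],
  [1, 0.015, 0.048, 0.002, 0, 0, -0.12],
  [1, 0.015, 0.048, 0.002, 0, 0, -0.12],
  [1, 0.015, 0.048, 0.002, 0, 0, -0.12],
  [1, 0, 0, 0, 0, 0, 0],
  [1, 0, 0, 0, 0, 0, 0],
])

```text
clock: 1.82
position: [365.8, -287.1, 259.6]
eef_rot: [[0.966, -0.259, 0.0], [-0.259, -0.966, -0.001], [0.001, 0.001, -1.0]]
force: [-0.6, 0.6, 0.4]
gripper_width: 85.4
gripper_force: 0.0
```

```bash
cat > w.py <<'E'
from h import *
import json
def wcloud():
    s=manip.get_state();im=get_image("wrist");z=im["z_map"];v,u=np.mgrid[:480,:640]
    x=(u-im["cx"])/im["fx"];y=(v-im["cy"])/im["fy"];r=np.hypot(x,y);k=np.tan(np.minimum(r,1.4))/np.maximum(r,1e-9)
    P=np.stack([x*k*z,y*k*z,z],-1);M=im["mount"];R=np.array(s["eef_rot"])
    W=(P@M[:3,:3].T+M[:3,3])@R.T+np.array(s["position"]);W[(z<=0)|(r>1.3)]=np.nan
    open("log.txt","a").write(json.dumps({k:np.array(s[k]).tolist() for k in("qpos","position","eef_rot")})+"\n")
    return s,im,W
E
python3 - <<'E'
from w import *
s,im,W=wcloud();print(s["position"],np.round(s["eef_rot"],3).tolist(),np.round(s["qpos"],3),im["mount"].round(2).tolist())
cv2.imwrite("pics/w1.png",im["image"])
for d in outline_of("wrist","dish")[:2]:
    m=d["pixels"];p=W[m];print(d["p"],d["bbox"])
    for lo,hi in((57,64),(45,56)):
        q=p[(p[:,2]>lo)&(p[:,2]<hi)]
        if len(q)>20:print(len(q),cv2.minAreaRect(q[:,:2].astype(np.float32)),q.mean(0))
    q=p[p[:,2]>42];print(np.percentile(q[:,2],[50,90,98]),cv2.minAreaRect(q[:,:2].astype(np.float32)))
E
```

```text
[ 365.78816258 -287.10422728  259.58840587] [[0.966, -0.259, 0.0], [-0.259, -0.966, -0.001], [0.001, 0.001, -1.0]] [ 0.57   0.115 -0.043  2.019  0.006  1.006 -1.309] [[0.0, -0.95, -0.3, 77.62], [1.0, 0.0, -0.0, 0.94], [0.0, -0.3, 0.95, -129.24], [0.0, 0.0, 0.0, 1.0]]
0.73 [281.9, 104.9, 363.8, 308.8]
3876 ((366.1815490722656, -288.11279296875), (67.59882354736328, 192.5336456298828), 72.14173889160156) [ 370.94745648 -289.8063291    60.13147394]
1042 ((365.43267822265625, -287.654541015625), (68.20476531982422, 194.5365447998047), 72.34294128417969) [ 362.35372635 -286.67767301   53.69579287]
[59.54425604 61.23172252 61.91479734] ((365.4278564453125, -287.6670227050781), (68.2410659790039, 194.5296630859375), 72.28889465332031)
```

Call:
apply_moves([
  [1, 0, -0.001, -0.045, 0, 0, -0.06],
  [1, 0, 0, -0.045, 0, 0, 0],
  [1, 0, 0, -0.045, 0, 0, 0],
  [1, 0, 0, -0.045, 0, 0, 0],
  [1, 0, 0, -0.03, 0, 0, 0],
  [1, 0, 0, -0.014, 0, 0, 0],
  [1, 0, 0, 0, 0, 0, 0],
  [1, 0, 0, 0, 0, 0, 0],
])

```text
clock: 2.92
position: [366.5, -288.3, 36.3]
eef_rot: [[0.952, -0.306, 0.001], [-0.306, -0.952, -0.001], [0.002, 0.001, -1.0]]
force: [0.3, -0.9, -1.2]
gripper_width: 84.9
gripper_force: 0.0
```

Call:
apply_moves([
  [0, 0, 0, 0, 0, 0, 0],
  [-0.5, 0, 0, 0, 0, 0, 0],
  [-1, 0, 0, 0, 0, 0, 0],
  [-1, 0, 0, 0, 0, 0, 0],
  [-1, 0, 0, 0, 0, 0, 0],
  [-1, 0, 0, 0, 0, 0, 0],
  [-1, 0, 0, 0, 0, 0, 0],
])

```text
clock: 3.8
position: [366.6, -287.9, 36.6]
eef_rot: [[0.952, -0.305, 0.002], [-0.305, -0.952, -0.001], [0.002, 0.0, -1.0]]
force: [-1.8, 1.5, 8.0]
gripper_width: 63.4
gripper_force: 65.3
```

Call:
apply_moves([
  [-1, 0, 0, 0.02, 0, 0, 0],
  [-1, 0, 0, 0.03, 0, 0, 0],
  [-1, 0, 0, 0.02, 0, 0, 0],
  [-1, 0.018, 0.032, 0, 0, 0, 0.089],
  [-1, 0.018, 0.032, 0, 0, 0, 0.089],
  [-1, 0.018, 0.032, 0, 0, 0, 0.089],
  [-1, 0.018, 0.032, 0, 0, 0, 0.089],
  [-1, 0.018, 0.032, 0, 0, 0, 0.089],
  [-1, 0.018, 0.032, 0, 0, 0, 0.088],
  [-1, 0, 0, 0, 0, 0, 0],
])

```text
clock: 5.05
position: [475.1, -92.2, 105.6]
eef_rot: [[0.993, 0.114, 0.001], [0.114, -0.993, 0.001], [0.001, -0.001, -1.0]]
force: [-0.5, 0.0, -5.7]
gripper_width: 63.4
gripper_force: 69.3
```

```bash
cat > st.py <<'E'
from w import *
import sys
s,im,W=wcloud();print(s["position"].round(1),np.round(s["eef_rot"],3).tolist(),np.round(s["qpos"],3),s["gripper_width"])
cv2.imwrite(f"pics/{sys.argv[1]}.png",im["image"])
p=W.reshape(-1,3);p=p[~np.isnan(p[:,0])]
e=np.radians(6.1);ex=np.array([np.cos(e),np.sin(e)]);ey=np.array([-ex[1],ex[0]])
def ss(xy): d=xy-np.array([655.1,-34.3]);return np.stack([d@ex,d@ey],-1)
q=p[(p[:,2]>166)&(p[:,2]<178)];S=ss(q[:,:2]);
def edge(S,lo,hi):
    c=[(y+10,np.percentile(S[(S[:,1]>y)&(S[:,1]<y+20),0],1)) for y in range(lo,hi,20) if ((S[:,1]>y)&(S[:,1]<y+20)).sum()>20]
    c=np.array(c)
    if len(c)<3: return
    f=np.polyfit(c[:,0],c[:,1],1);print("edge at y=-41:",np.polyval(f,-41).round(1),"slope deg",np.degrees(f[0]).round(2),len(c),np.std(c[:,1]-np.polyval(f,c[:,0])).round(1))
print("upper",np.median(q[:,2]));edge(S,-250,200)
q=p[(p[:,2]>42)&(p[:,2]<57)];S2=ss(q[:,:2]);S2=S2[(S2[:,0]>-200)&(S2[:,0]<-60)]
print("lower",np.median(q[:,2]));edge(S2,-280,-90);edge(S2,20,250)
for d in outline_of("wrist","dish")[:1]:
    P=W[d["pixels"]];P=P[(P[:,2]>s["position"][2]-36.6+40)&(P[:,2]<s["position"][2]-36.6+66)];S=ss(P[:,:2]);print("dish",d["p"],len(S),S.min(0).round(),S.max(0).round(),np.percentile(P[:,2],[2,50,98]).round(), cv2.minAreaRect(S.astype(np.float32)))
np.save("wr.npy",W)
E
python3 st.py w2
```

```text
[475.1 -92.2 105.6] [[0.993, 0.114, 0.001], [0.114, -0.993, 0.001], [0.001, -0.001, -1.0]] [ 0.232  0.371 -0.2    2.114  0.114  0.666 -1.501] 63.364676775200095
upper 172.27224473794146
edge at y=-41: -161.1 slope deg -0.29 9 47.4
lower 50.697140046549364
edge at y=-41: -148.3 slope deg 0.91 9 1.2
edge at y=-41: -150.9 slope deg -0.36 9 0.2
dish 0.65 30808 [-229.  -76.] [-89.  -5.] [112. 128. 130.] ((-158.71421813964844, -40.6374397277832), (140.1436004638672, 71.44062042236328), 0.307693213224411)
```

View pics/w2.png

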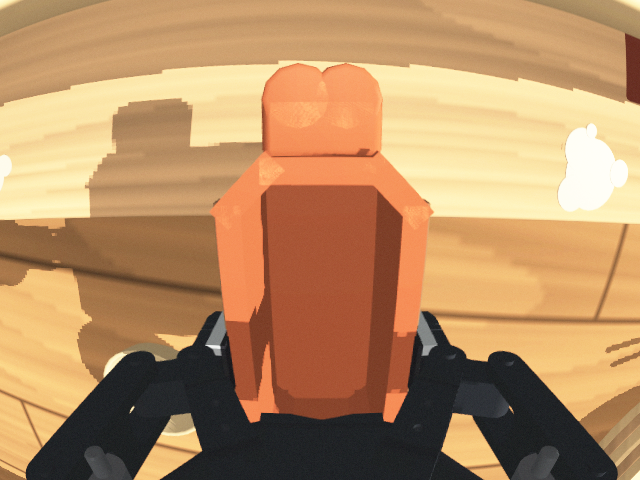

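Call:
apply_moves([
  [-1, 0.02, 0.002, -0.002, 0, 0, -0.005],
  [-1, 0.02, 0.002, -0.002, 0, 0, 0],
  [-1, 0.012, 0.001, -0.001, 0, 0, 0],
  [-1, 0.01, 0.001, 0, 0, 0, 0],
  [-1, 0, 0, -0.005, 0, 0, 0],
  [-1, 0, 0, -0.005, 0, 0, 0],
  [-1, 0, 0, 0, 0, 0, 0],
])

```text
clock: 6.02
position: [534.7, -89.7, 89.6]
eef_rot: [[0.995, 0.104, -0.002], [0.104, -0.995, -0.0], [-0.002, -0.0, -1.0]]
force: [-0.1, 0.5, -5.1]
gripper_width: 63.2
gripper_force: 69.5
```

```bash
python3 st.py w3
python3 - <<'E'
from h import *
W=np.load("wr.npy").reshape(-1,3);e=np.radians(6.1);ex=np.array([np.cos(e),np.sin(e)]);ey=np.array([-ex[1],ex[0]])
d=W[:,:2]-[655.1,-34.3];X=d@ex;Y=d@ey;Z=W[:,2]
m=(Z>160)&(Z<178)&(np.abs(Y+41)<200)&(X>-110)&(X<-30)
for y in range(-240,160,40):
    k=m&(Y>y)&(Y<y+40)
    if k.sum()>10: print(y,k.sum(),np.percentile(X[k],[1,5,50]).round(1))
E
```

```text
[534.7 -89.7  89.6] [[0.995, 0.104, -0.002], [0.104, -0.995, -0.0], [-0.002, -0.0, -1.0]] [ 0.197  0.473 -0.183  1.989  0.13   0.693 -1.533] 63.20870226258005
upper 172.23298631038745
edge at y=-41: -119.2 slope deg -1.47 8 3.1
lower 50.55171060519888
edge at y=-41: -146.0 slope deg 1.75 10 2.7
edge at y=-41: -151.6 slope deg -0.32 9 0.2
dish 0.65 7225 [-170.  -80.] [-102.   -9.] [ 95. 113. 114.] ((-136.27435302734375, -44.73967742919922), (68.71638488769531, 71.04611206054688), 0.42427635192871094)
-120 1664 [-72.1 -71.8 -69.8]
-80 9347 [-109.9 -109.4  -71. ]
-40 9129 [-109.8 -109.4  -71.2]
0 1286 [-72.6 -72.2 -70. ]
```

Call:
apply_moves([
  [-1, 0.002, 0.003, 0, 0, 0, 0],
  [-1, 0, 0, -0.0015, 0, 0, 0],
  [-1, 0, 0, -0.001, 0, 0, 0],
  [-1, 0, 0, -0.0005, 0, 0, 0],
  [-1, 0, 0, 0, 0, 0, 0],
])

```text
clock: 6.75
position: [537.8, -86.7, 87.2]
eef_rot: [[0.995, 0.104, -0.0], [0.104, -0.995, -0.0], [-0.0, 0.0, -1.0]]
force: [-0.4, 0.5, -4.8]
gripper_width: 63.0
gripper_force: 69.5
```

Call:
apply_moves([
  [-1, 0, 0, -0.0008, 0, 0, 0],
  [-1, 0, 0, -0.0005, 0, 0, 0],
  [-1, 0, 0, 0, 0, 0, 0],
])

```text
clock: 7.12
position: [537.9, -86.6, 86.6]
eef_rot: [[0.995, 0.104, 0.0], [0.104, -0.995, -0.0], [0.0, 0.0, -1.0]]
force: [-4.1, -0.5, 6.5]
gripper_width: 63.2
gripper_force: 70.5
```

Call:
apply_moves([
  [-0.2, 0, 0, 0, 0, 0, 0],
  [0.4, 0, 0, 0, 0, 0, 0],
  [1, 0, 0, 0, 0, 0, 0],
  [1, 0, 0, 0, 0, 0, 0],
  [1, 0, 0, 0, 0, 0, 0],
])

```text
clock: 7.75
position: [538.2, -86.6, 86.0]
eef_rot: [[0.995, 0.104, 0.001], [0.104, -0.995, -0.0], [0.001, 0.0, -1.0]]
force: [-0.2, 0.7, 1.0]
gripper_width: 85.6
gripper_force: 0.0
```

Call:
apply_moves([
  [1, -0.005, 0, 0.01, 0, 0, 0],
  [1, -0.005, 0, 0.03, 0, 0, 0],
  [1, 0, 0, 0.035, 0, 0, 0],
  [1, 0, 0, 0.035, 0, 0, 0],
  [1, -0.04, -0.005, 0, 0, 0, 0],
  [1, -0.043, -0.006, 0, 0.01, -0.1, 0],
  [1, 0, 0, 0, 0.02, -0.2, 0],
  [1, 0, 0, 0, 0.02, -0.2, 0],
  [1, 0, 0, 0, 0, 0, 0],
])

```text
clock: 8.88
position: [441.6, -98.0, 195.3]
eef_rot: [[0.919, 0.102, 0.38], [0.095, -0.995, 0.037], [0.382, 0.002, -0.924]]
force: [-0.1, -0.2, -0.0]
gripper_width: 85.0
gripper_force: 0.0
```

Run:
```python
from h import *
s=manip.get_state();print(s["clock"],s["qpos"].round(3),s["position"])
im=get_image("side");W=cloud(im);cv2.imwrite("pics/s2.png",im["image"])
im2=get_image("scene")
e=np.radians(6.1);ex=np.array([np.cos(e),np.sin(e)]);ey=np.array([-ex[1],ex[0]])
for d in outline_of("side","dish")[:2]:
    P=W[d["pixels"]];P=P[P[:,2]>90];q=P[:,:2]-[655.1,-34.3];S=np.stack([q@ex,q@ey],-1).astype(np.float32);print(d["p"],d["bbox"],len(S),S.min(0),S.max(0),cv2.minAreaRect(S),np.nanpercentile(P[:,2],[50,98]))
cv2.imwrite("pics/s2c.png",cv2.resize(im["image"][100:400,100:500],None,fx=1.9,fy=1.9))
```

```text
8.875 [ 0.387  0.034 -0.246  2.352 -0.223  0.384 -1.134] [441.56417392 -98.01394909 195.34285553]Traceback (most recent call last):
  File "<stdin>", line 7, in <module>
    return umr_minimum(a, axis, None, out, keepdims, initial, where)
ValueError: zero-size array to reduction operation minimum which has no identity
```

```bash
python3 - <<'E'
from h import *
im=cv2.imread("pics/s2.png");cv2.imwrite("pics/s2c.png",cv2.resize(im[100:400,100:500],None,fx=1.9,fy=1.9))
E
python3 st.py w4
```

```text
[446.3 -97.4 197.1] [[0.918, 0.105, 0.383], [0.097, -0.995, 0.038], [0.385, 0.002, -0.923]] [ 0.385  0.038 -0.246  2.343 -0.221  0.385 -1.136] 85.23799748388603
upper 172.7792394898757
edge at y=-41: -73.1 slope deg -0.17 23 0.2
lower 50.800326890261886
edge at y=-41: -152.4 slope deg -0.24 10 0.2
edge at y=-41: -152.1 slope deg -0.28 12 0.2Traceback (most recent call last):
  File "st.py", line 18, in <module>
    P=W[d["pixels"]];P=P[(P[:,2]>s["position"][2]-36.6+40)&(P[:,2]<s["position"][2]-36.6+66)];S=ss(P[:,:2]);print("dish",d["p"],len(S),S.min(0).round(),S.max(0).round(),np.percentile(P[:,2],[2,50,98]).round(), cv2.minAreaRect(S.astype(np.float32)))
                                                                                                                                       ~~~~~^^^
    return umr_minimum(a, axis, None, out, keepdims, initial, where)
ValueError: zero-size array to reduction operation minimum which has no identity
```

View pics/s2c.png

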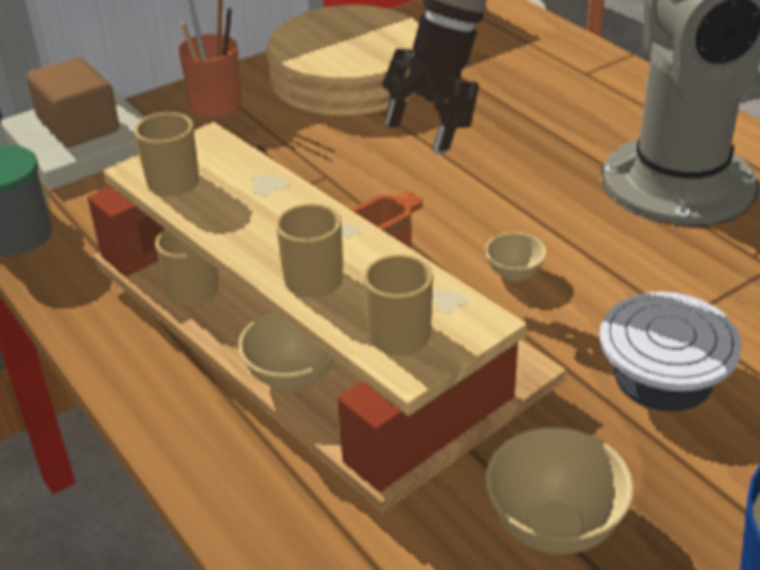

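View pics/w4.png

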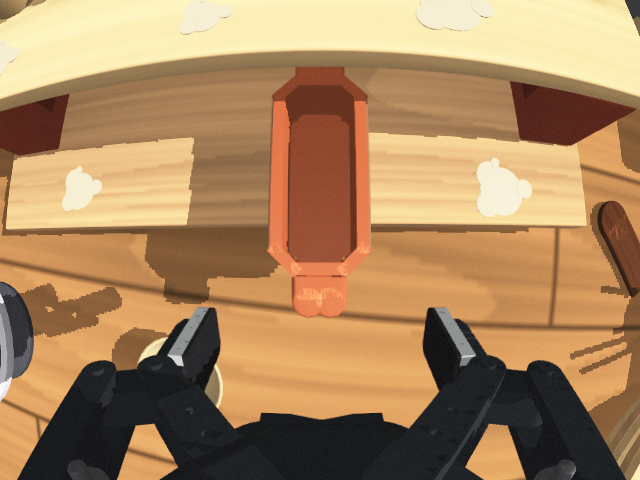

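```bash
cat > d.py <<'E'
from w import *
s,im,W=wcloud();hsv=cv2.cvtColor(im["image"],cv2.COLOR_BGR2HSV)
e=np.radians(6.1);ex=np.array([np.cos(e),np.sin(e)]);ey=np.array([-ex[1],ex[0]])
X=(W[...,:2]-[655.1,-34.3]);X=np.stack([X@ex,X@ey],-1)
t=s["position"][:2]-[655.1,-34.3];print("tcp stack",(t@ex).round(1),(t@ey).round(1),s["position"].round(1),s["qpos"].round(2))
m=(hsv[...,1]>120)&(hsv[...,0]<12)&(np.abs(X[...,1]+41)<55)&(W[...,2]>85)&(W[...,2]<122)&(X[...,0]<40)
P=X[m].astype(np.float32);z=W[...,2][m]
print(len(P),"x",np.percentile(P[:,0],[.3,99.7]),"z",np.percentile(z,[2,50,98]),"rect",cv2.minAreaRect(P))
x0=np.percentile(P[:,0],.3)
for n,a,b in(("handle",2,20),("body",45,95)):
    k=(P[:,0]>x0+a)&(P[:,0]<x0+b);print(n,np.percentile(P[k,1],[1,99]),np.median(z[k]))
def front(): 
    m=(W[...,2]>150)&(W[...,2]<178)&(np.abs(X[...,1]+41)<120)&(X[...,0]>-95)&(X[...,0]<-30)&~(hsv[...,2]<60)
    print("upper edge",np.percentile(X[...,0][m],[1,3]))
front()
np.savez("last.npz",X=X,Z=W[...,2])
E
python3 d.py
```

```text
tcp stack -214.0 -40.4 [446.6 -97.2 196.8] [ 0.38  0.04 -0.25  2.34 -0.22  0.38 -1.13]
10532 x [-219.67723077  -43.53272577] z [ 87.52539137 109.91798026 111.91392497] rect ((-131.38075256347656, -39.87544250488281), (66.98023986816406, 178.35861206054688), 89.97776794433594)
handle [-57.24217632 -22.28570873] 106.58503017527366
body [-72.0723214   -7.16909716] 110.42586019105462
upper edge [-73.42746599 -73.14253118]
```

Call:
apply_moves([
  [1, 0.005, 0.001, -0.035, 0, 0, 0],
  [1, 0, 0, -0.035, 0, 0, 0],
  [1, 0, 0, -0.02, 0, 0, 0],
  [1, 0, 0, -0.008, 0, 0, 0],
  [1, 0, 0, 0, 0, 0, 0],
  [1, 0, 0, 0, 0, 0, 0],
])

```text
clock: 9.93
position: [447.0, -93.4, 109.7]
eef_rot: [[0.924, 0.11, 0.366], [0.097, -0.994, 0.053], [0.37, -0.014, -0.929]]
force: [-0.4, 0.7, 0.0]
gripper_width: 85.4
gripper_force: 0.0
```

```bash
python3 d.py
```

```text
tcp stack -213.2 -36.6 [447.  -93.4 109.7] [ 0.06  0.22  0.09  2.43 -0.78  0.18 -0.57]
21881 x [-219.59845276  -59.12831985] z [ 87.20246988 109.71303317 111.78257947] rect ((-140.2217559814453, -34.05910873413086), (166.5203857421875, 85.66696166992188), 2.5003342628479004)
handle [-56.82072968 -22.61458496] 106.55712083008706
body [-71.68560448  -8.00332971] 110.33831583036768
upper edge [-74.03819042 -73.95235809]
```

Call:
apply_moves([
  [1, 0, 0, 0, -0.014, 0.133, 0],
  [1, 0, 0, 0, -0.014, 0.133, 0],
  [1, 0.006, -0.003, 0, 0, 0, 0],
  [1, 0, 0, -0.01, 0, 0, 0],
  [1, 0, 0, 0, 0, 0, 0],
])

```text
clock: 10.6
position: [451.1, -96.3, 97.5]
eef_rot: [[0.977, 0.105, 0.186], [0.099, -0.994, 0.04], [0.189, -0.02, -0.982]]
force: [0.0, -0.5, -0.4]
gripper_width: 85.7
gripper_force: 0.0
```

```bash
python3 d.py
```

```text
tcp stack -209.4 -39.9 [451.1 -96.3  97.5] [-0.24  0.31  0.42  2.32 -0.5   0.4  -0.87]
26154 x [-219.23526508  -70.23446868] z [ 87.15061921 109.82887605 111.7898411 ] rect ((-143.26431274414062, -39.00996780395508), (72.63052368164062, 154.91622924804688), 86.31668853759766)
handle [-57.04311134 -22.7948395 ] 106.54021184987158
body [-71.69804047  -8.16788342] 110.26777333399669Traceback (most recent call last):
  File "d.py", line 15, in <module>
    front()
    ~~~~~^^
  File "d.py", line 14, in front
    print("upper edge",np.percentile(X[...,0][m],[1,3]))
                       ~~~~~~~~~~~~~^^^^^^^^^^^^^^^^^^^
    return _quantile_unchecked(
        a, q, axis, out, overwrite_input, method, keepdims, weights)
    return _ureduce(a,
                    func=_quantile_ureduce_func,
    ...<5 lines>...
                    overwrite_input=overwrite_input,
                    method=method)
    r = func(a, **kwargs)
    result = _quantile(arr,
                       quantiles=q,
    ...<2 lines>...
                       out=out,
                       weights=wgt)
    slices_having_nans = np.isnan(arr[-1, ...])
                                  ~~~^^^^^^^^^
IndexError: index -1 is out of bounds for axis 0 with size 0
```

Call:
apply_moves([
  [0.4, 0, 0, 0, -0.025, -0.003, 0],
  [0, 0, 0, 0, 0, 0, 0],
  [-0.2, 0, 0, 0, 0, 0, 0],
  [-1, 0, 0, 0, 0, 0, 0],
  [-1, 0, 0, 0, 0, 0, 0],
  [-1, 0, 0, 0, 0, 0, 0],
])

```text
clock: 11.4
position: [452.8, -95.6, 99.0]
eef_rot: [[0.976, 0.107, 0.19], [0.105, -0.994, 0.02], [0.191, 0.0, -0.982]]
force: [-2.8, -0.1, 5.1]
gripper_width: 34.6
gripper_force: 59.4
```

Call:
apply_moves([
  [-1, 0.005, 0.0005, 0, 0, 0, 0],
  [-1, 0.01, 0.0011, 0, 0, 0, 0],
  [-1, 0.01, 0.0011, 0, 0, 0, 0],
  [-1, 0.01, 0.0011, 0, 0, 0, 0],
])

```text
clock: 11.9
position: [481.3, -93.7, 98.7]
eef_rot: [[0.978, 0.103, 0.18], [0.1, -0.995, 0.022], [0.181, -0.004, -0.983]]
force: [-25.7, -2.5, 35.4]
gripper_width: 34.4
gripper_force: 64.2
```

Call:
apply_moves([
  [-1, 0, 0, 0.001, 0, 0, 0],
  [-1, 0, 0, 0, 0, 0, 0],
])

```text
clock: 12.15
position: [487.4, -92.2, 99.5]
eef_rot: [[0.976, 0.106, 0.189], [0.104, -0.994, 0.019], [0.19, 0.001, -0.982]]
force: [-1.0, -0.6, -2.6]
gripper_width: 34.7
gripper_force: 59.9
```

Call:
apply_moves([
  [-1, 0.004, 0.0004, 0, 0, 0, 0],
  [-1, 0.006, 0.0006, 0.0003, 0, 0, 0],
  [-1, 0.006, 0.0006, 0.0002, 0, 0, 0],
  [-1, 0.006, 0.0006, 0, 0, 0, 0],
])

```text
clock: 12.65
position: [510.5, -89.6, 100.2]
eef_rot: [[0.976, 0.107, 0.19], [0.105, -0.994, 0.02], [0.191, 0.001, -0.982]]
force: [-1.1, 0.2, -3.4]
gripper_width: 34.4
gripper_force: 59.9
```

Call:
apply_moves([
  [-1, 0.006, 0.0007, -0.0003, 0, 0, 0],
  [-1, 0.006, 0.0007, 0, 0, 0, 0],
  [-1, 0.006, 0.0007, 0, 0, 0, 0],
  [-1, 0.006, 0.0007, 0, 0, 0, 0],
  [-1, 0.006, 0.0006, -0.0004, 0, 0, 0],
  [-1, 0, 0, 0, 0, 0, 0],
  [-1, 0, 0, -0.0003, 0, 0, 0],
])

```text
clock: 13.52
position: [540.6, -86.4, 99.5]
eef_rot: [[0.976, 0.107, 0.191], [0.105, -0.994, 0.019], [0.192, 0.001, -0.981]]
force: [0.2, 1.0, -2.6]
gripper_width: 35.0
gripper_force: 60.0
```

Call:
apply_moves([
  [-0.1, 0, 0, 0, 0, 0, 0],
  [0.4, 0, 0, 0, 0, 0, 0],
  [1, 0, 0, 0, 0, 0, 0],
  [1, 0, 0, 0, 0, 0, 0],
  [1, -0.004, 0, 0.003, 0, 0, 0],
  [1, 0, 0, 0, 0.02, -0.188, 0],
  [1, 0, 0, 0, 0.02, -0.188, 0],
  [1, 0, 0, 0, 0.02, -0.188, 0],
  [1, 0, 0, 0, 0.02, -0.188, 0],
  [1, 0, 0, 0, 0, 0, 0],
])

```text
clock: 14.78
position: [547.3, -91.6, 136.3]
eef_rot: [[0.854, 0.131, 0.504], [0.088, -0.99, 0.108], [0.513, -0.048, -0.857]]
force: [-0.2, -1.1, -0.5]
gripper_width: 85.8
gripper_force: 0.0
```

```bash
python3 d.py 2>&1 | head -20
```

```text
tcp stack -113.3 -45.5 [547.3 -91.6 136.3] [ 0.21  0.29 -0.05  2.29 -1.3   0.18 -0.04]
8927 x [-132.62532349  -55.77877649] z [ 89.00382585 107.91863018 111.77648692] rect ((-92.76594543457031, -39.693416595458984), (81.27490997314453, 66.67852783203125), 0.5748744010925293)
handle [-57.25188446 -23.27036835] 106.61804319016598
body [-71.98867798  -6.73723793] 110.31534126755707
upper edge [-73.11271447 -72.89351365]
```

```bash
cat > k.py <<'E'
import numpy as np,json,itertools
from scipy.optimize import least_squares
from scipy.spatial.transform import Rotation as Rn
D=[json.loads(l) for l in open("log.txt")]
D.append(dict(qpos=[1.066,.477,.022,1.555,-.011,1.109,-.083],position=[260.877,-622.568,245.308],eef_rot=[[.9223,.3865,-.0008],[.3865,-.9223,.0016],[-.0001,-.0018,-1]]))
Rz=lambda a:Rn.from_euler('z',a).as_matrix();Ry=lambda a:Rn.from_euler('y',a).as_matrix()
def fk(q,v,s):
    o1,h,a,b,L,x1,x2,x3,o7=v
    R=Rz(o1+s[0]*q[0]);p=np.array([0,0,h]);R=R@Ry(q[1]);p=p+R@[x1,0,a];R=R@Rz(s[1]*q[2])@Ry(q[3]);p=p+R@[x2,0,b]
    R=R@Rz(s[2]*q[4])@Ry(q[5]);p=p+R@[x3,0,L];R=R@Rz(s[3]*q[6]+o7);return p,R
def res(v,s):
    r=[]
    for d in D:
        p,R=fk(d["qpos"],v,s);r+=list((p-d["position"])/10)+list((R-np.array(d["eef_rot"])).ravel()*20)
    return r
if __name__=="__main__":
    best=None
    for s in itertools.product((1,-1),repeat=4):
        for o7 in(0,1.57,3.14,-1.57):
            f=least_squares(res,[0,300,400,400,250,0,0,0,o7],args=(s,),max_nfev=60)
            if best is None or f.cost<best[0]: best=(f.cost,s,f.x)
    print(len(D),best[0],best[1],best[2].round(3).tolist());json.dump([best[1],best[2].tolist()],open("k.json","w"))
E
python3 k.py
```

```text
9 7.688397557432324 (-1, -1, -1, -1) [-0.112, 257.553, 539.375, 461.342, 291.846, 4.93, -6.225, -3.509, 1.463]
```

Call:
apply_moves([
  [1, 0, 0, 0.04, 0, 0, 0],
  [1, -0.02, 0, 0.04, -0.02, 0.15, 0],
  [1, -0.03, 0, 0.04, -0.02, 0.15, 0],
  [1, -0.04, 0, 0.03, -0.02, 0.15, 0],
  [1, -0.03, 0, 0, 0, 0, 0],
  [1, 0, 0, 0, 0, 0, 0],
])

```text
clock: 15.58
position: [451.2, -75.0, 251.9]
eef_rot: [[0.95, 0.151, 0.272], [0.125, -0.986, 0.112], [0.285, -0.072, -0.956]]
force: [0.2, 0.3, 0.0]
gripper_width: 85.8
gripper_force: 0.0
```

```bash
cat > ik.py <<'E'
from k import *
from cell import manip
s,v=json.load(open("k.json"))
lo=np.array([-2.96,-.34,-1.41,.24,-1.37,.17,-2.96])+.05;hi=np.array([2.96,2.1,1.46,2.44,4.51,1.92,2.96])-.05
e=np.radians(6.2);ex=np.array([np.cos(e),np.sin(e),0]);ey=np.array([-np.sin(e),np.cos(e),0])
def pose(x,y,z,th,flip=True):
    c=np.array([655.1,-34.3,0])+x*ex+y*ey;c[2]=z
    d=np.sin(th)*ex-np.array([0,0,np.cos(th)]);Y=ey if flip else -ey;return c,np.stack([np.cross(Y,d),Y,d],1)
def ik(p,R,q0,w=0.02):
    f=lambda q:np.r_[(fk(q,v,s)[0]-p)/10,(fk(q,v,s)[1]-R).ravel()*5,w*(q-q0)]
    r=least_squares(f,np.clip(q0,lo+.01,hi-.01),bounds=(lo,hi));P,RR=fk(r.x,v,s);return r.x,np.linalg.norm(P-p),np.degrees(np.arccos(np.clip((np.trace(RR.T@R)-1)/2,-1,1)))
if __name__=="__main__":
    st=manip.get_state();q=st["qpos"];P,R=fk(q,v,s);print(st["clock"],q.round(3),st["position"].round(1),P.round(1),(st["eef_rot"]-R).round(2).tolist())
    for th in(35,45,55,65):
        for x in(-122,-85):
            out=[]
            for q0 in([0.2,.5,-.1,2.2,3.1,.6,-1.5],[.2,.5,-.1,2.2,3.1,.6,1.5],[.2,.5,-.1,2.2,0,.3,1.5],[.2,.5,-.1,2.2,0,.3,-1.5]):
              for fl in(True,False):
                r=ik(*pose(x,-40,102,np.radians(th),fl),np.array(q0));
                if r[1]<2 and r[2]<2: out.append((fl,r[0].round(2).tolist()))
            print(th,x,out)
E
python3 ik.py
```

```text
15.575 [-0.433 -0.049  0.556  2.237 -0.188  0.693 -1.173] [451.2 -75.  251.9] [434.4 -65.8 253.7] [[0.0, 0.01, -0.01], [0.0, 0.0, 0.03], [-0.01, -0.03, 0.0]]
35 -122 [(True, [0.89, 0.51, -0.89, 2.36, 2.31, 0.22, -0.4]), (False, [1.16, 0.87, -1.36, 2.34, 1.82, 0.62, -2.91]), (True, [0.98, 0.58, -1.01, 2.36, 2.12, 0.29, -0.19]), (False, [0.29, 0.36, -0.15, 2.36, 3.96, 0.22, 0.99])]
35 -85 [(True, [0.15, 0.4, -0.03, 2.29, 4.13, 0.22, -2.36]), (False, [1.1, 0.92, -1.36, 2.28, 1.83, 0.68, -2.91]), (True, [0.86, 0.57, -0.92, 2.28, 2.07, 0.26, -0.16]), (False, [0.15, 0.4, -0.03, 2.29, 4.13, 0.22, 0.78])]
45 -122 []
45 -85 [(True, [0.45, 0.46, -0.35, 2.38, 3.49, 0.42, -1.64]), (True, [1.1, 0.88, -1.24, 2.37, 2.35, 0.6, -0.23]), (False, [0.41, 0.45, -0.3, 2.38, 3.53, 0.43, 1.45])]
55 -122 []
55 -85 []
65 -122 []
65 -85 []
```

```bash
python3 -c "
from w import *
wcloud()"; python3 k.py
python3 - <<'E'
from ik import *
for d in D:
    P,R=fk(d["qpos"],v,s);print((P-d["position"]).round(0),end=" ")
print()
q=manip.get_state()["qpos"]
for x in(-127,-110,-92):
  for th in(20,24,28,32,36):
    out=[]
    for fl in(False,True):
      for q0 in([0.2,.4,-.1,2.2,0.,.4,-1.4],[-.4,.4,.5,2.2,-.2,.4,-1.2],[.8,.5,-.8,2.2,.8,.4,-2],[.8,.5,-.9,2.3,2.3,.4,-.4],[.3,.45,-.3,2.3,3.5,.4,-1.6],[1.1,.9,-1.3,2.3,1.8,.6,-2.9]):
        r=ik(*pose(x,-40,103,np.radians(th),fl),np.array(q0))
        if r[1]<3 and r[2]<1.5: out.append((int(fl),r[0].round(2).tolist()))
    print(x,th,out)
E
```

```text
10 9.418117963564486 (-1, -1, -1, -1) [-0.113, 276.479, 530.569, 469.14, 296.334, 2.625, -4.015, -4.884, 1.463]
[ 8.  6. -0.] [6. 7. 2.] [4. 1. 3.] [9. 4. 1.] [9. 4. 1.] [-2.  6. -1.] [-8.  7. -4.] [-3. -8. -2.] [-11.   7.   2.] [-14.  -3.  -0.] 
-127 20 [(0, [0.33, 0.36, -0.26, 2.23, -0.07, 0.23, -1.29]), (0, [0.02, 0.35, 0.1, 2.23, -0.56, 0.28, -0.83]), (0, [0.78, 0.47, -0.8, 2.22, 0.77, 0.32, -2.08]), (0, [1.11, 0.85, -1.36, 2.22, 1.35, 0.77, -2.53]), (1, [0.7, 0.43, -0.7, 2.22, 0.63, 0.29, 1.2]), (1, [1.07, 0.75, -1.26, 2.22, 1.27, 0.64, 0.66]), (1, [1.1, 0.81, -1.32, 2.22, 1.32, 0.72, 0.63])]
-127 24 [(0, [0.02, 0.35, 0.12, 2.27, -0.92, 0.22, -0.46]), (0, [0.02, 0.35, 0.12, 2.27, -0.93, 0.22, -0.46]), (0, [0.78, 0.45, -0.78, 2.26, 0.92, 0.22, -2.21]), (0, [1.14, 0.85, -1.36, 2.26, 1.46, 0.7, -2.62]), (1, [0.78, 0.45, -0.78, 2.26, 0.92, 0.22, 0.93]), (1, [1.06, 0.67, -1.18, 2.26, 1.35, 0.5, 0.58]), (1, [1.09, 0.74, -1.26, 2.26, 1.4, 0.57, 0.55])]
-127 28 [(0, [0.0, 0.34, 0.15, 2.3, -1.32, 0.22, -0.06]), (0, [0.0, 0.34, 0.15, 2.3, -1.32, 0.22, -0.06]), (0, [0.9, 0.5, -0.91, 2.3, 1
[... 4066 characters left out ...]
 [0.03, 0.38, 0.1, 2.27, 4.46, 0.22, 0.42]), (0, [1.11, 0.86, -1.3, 2.27, 1.73, 0.61, -2.83]), (1, [0.86, 0.55, -0.89, 2.27, 1.77, 0.22, 0.13]), (1, [0.86, 0.55, -0.89, 2.27, 1.78, 0.22, 0.13]), (1, [0.86, 0.55, -0.89, 2.27, 1.78, 0.22, 0.13]), (1, [0.03, 0.38, 0.1, 2.27, 4.46, 0.22, -2.72])]
-92 36 [(0, [1.15, 0.95, -1.36, 2.3, 1.89, 0.67, -2.91]), (0, [0.23, 0.39, -0.12, 2.31, 3.99, 0.22, 0.94]), (0, [-0.11, 0.4, 0.28, 2.31, 4.23, 0.35, 0.64]), (0, [1.15, 0.95, -1.36, 2.3, 1.89, 0.67, -2.91]), (1, [0.88, 0.56, -0.89, 2.3, 2.25, 0.23, -0.32]), (1, [0.86, 0.55, -0.87, 2.3, 2.29, 0.22, -0.36]), (1, [0.86, 0.55, -0.87, 2.3, 2.29, 0.22, -0.36]), (1, [0.23, 0.39, -0.12, 2.31, 3.99, 0.22, -2.2])]
```

```bash
cat > go.py <<'E'
from ik import *
import sys
x,y,z,th=map(float,sys.argv[1:5])
st=manip.get_state();c,R=pose(x,y,z,np.radians(th),False)
print("shift m",((c-st["position"])/1000).round(4),"turn units",(Rn.from_matrix(R@np.array(st["eef_rot"]).T).as_rotvec()/(np.pi/4)).round(3),"q",st["qpos"].round(2))
E
python3 go.py -127.5 -40 160 24
```

```text
shift m [ 0.0803 -0.0128 -0.0921] turn units [-0.069 -0.173 -0.062] q [-0.43 -0.05  0.55  2.24 -0.19  0.69 -1.17]
```

Call:
apply_moves([
  [1, 0.04, -0.006, 0, -0.035, -0.087, -0.031],
  [1, 0.04, -0.007, 0, -0.034, -0.086, -0.031],
  [1, 0, 0, -0.032, 0, 0, 0],
  [1, 0, 0, -0.03, 0, 0, 0],
  [1, 0, 0, -0.03, 0, 0, 0],
  [1, 0, 0, 0, 0, 0, 0],
])

```text
clock: 16.38
position: [531.5, -89.0, 157.5]
eef_rot: [[0.911, 0.106, 0.4], [0.097, -0.994, 0.043], [0.402, -0.0, -0.916]]
force: [0.6, 0.3, 0.8]
gripper_width: 85.5
gripper_force: 0.0
```

```bash
python3 go.py -127.5 -40 101 24; python3 d.py 2>&1|head -8
```

```text
shift m [ 0.0012  0.0012 -0.0565] turn units [ 0.    -0.007  0.002] q [-0.26  0.24  0.41  2.27 -0.65  0.31 -0.76]
tcp stack -128.7 -41.3 [531.5 -89.  157.5] [-0.26  0.24  0.41  2.27 -0.65  0.31 -0.76]
6956 x [-132.43340012  -59.99740213] z [ 92.23125445 108.09901473 111.77323608] rect ((-94.92771911621094, -39.96703338623047), (77.03472137451172, 66.72808837890625), 0.058271873742341995)
handle [-57.42163277 -23.17175436] 106.54431291576662
body [-72.85012665  -7.39252291] 110.35552349310667
upper edge [-73.07341276 -72.8408918 ]
```

Call:
apply_moves([
  [1, 0.001, 0.001, -0.02, 0, 0, 0],
  [1, 0, 0, -0.02, 0, 0, 0],
  [1, 0, 0, -0.012, 0, 0, 0],
  [1, 0, 0, -0.004, 0, 0, 0],
  [1, 0, 0, 0, 0, 0, 0],
])

```text
clock: 17.05
position: [534.9, -88.4, 105.4]
eef_rot: [[0.907, 0.106, 0.407], [0.097, -0.994, 0.044], [0.409, -0.0, -0.912]]
force: [-1.0, 0.5, 0.3]
gripper_width: 85.4
gripper_force: 0.0
```

```bash
python3 go.py -127.5 -40 101 24
```

```text
shift m [-0.0023  0.0005 -0.0044] turn units [-0.001  0.004  0.002] q [-0.06  0.34  0.19  2.29 -0.95  0.18 -0.45]
```

Call:
apply_moves([
  [1, -0.002, 0, -0.002, 0, 0.012, 0],
  [1, 0, 0, -0.002, 0, 0.012, 0],
  [1, 0, 0, 0, 0, 0, 0],
])

```text
clock: 17.42
position: [532.0, -88.3, 100.5]
eef_rot: [[0.915, 0.106, 0.388], [0.097, -0.994, 0.044], [0.391, -0.002, -0.921]]
force: [0.4, 0.6, 0.1]
gripper_width: 85.4
gripper_force: 0.0
```

```bash
python3 go.py -127.5 -40 101 24
```

```text
shift m [0.0006 0.0004 0.0005] turn units [-0.001 -0.022  0.002] q [-0.1   0.35  0.23  2.29 -0.93  0.2  -0.47]
```

Tilt is 23° at the right position, so I'll close on the handle.

Call:
apply_moves([
  [0.4, 0, 0, 0, 0, 0, 0],
  [0, 0, 0, 0, 0, 0, 0],
  [-0.2, 0, 0, 0, 0, 0, 0],
  [-1, 0, 0, 0, 0, 0, 0],
  [-1, 0, 0, 0, 0, 0, 0],
  [-1, 0, 0, 0, 0, 0, 0],
])

```text
clock: 18.18
position: [531.4, -88.4, 100.6]
eef_rot: [[0.915, 0.106, 0.388], [0.096, -0.994, 0.044], [0.391, -0.003, -0.921]]
force: [-4.0, -0.2, 6.7]
gripper_width: 34.4
gripper_force: 59.0
```

Call:
apply_moves([
  [-1, 0.003, 0.0003, 0.0003, 0, 0, 0],
  [-1, 0.005, 0.0006, 0, 0, 0, 0],
  [-1, 0.005, 0.0006, 0, 0, 0, 0],
  [-1, 0.005, 0.0006, 0, 0, 0, 0],
  [-1, 0, 0, 0, 0, 0, 0],
])

```text
clock: 18.8
position: [548.8, -87.0, 100.7]
eef_rot: [[0.916, 0.105, 0.387], [0.095, -0.995, 0.043], [0.39, -0.003, -0.921]]
force: [-5.3, -1.1, 7.3]
gripper_width: 34.3
gripper_force: 60.3
```

```bash
python3 go.py -92 -40 101 24; python3 d.py 2>&1|head -8
```

```text
shift m [0.0191 0.003  0.0003] turn units [-0.001 -0.024  0.004] q [-0.13  0.37  0.25  2.25 -0.91  0.22 -0.5 ]
tcp stack -111.3 -41.1 [548.8 -87.  100.7] [-0.13  0.37  0.25  2.25 -0.91  0.22 -0.5 ]
10888 x [-115.23483637  -63.01686047] z [ 97.60768393 107.27591681 111.66626679] rect ((-88.43186950683594, -41.234073638916016), (66.81871032714844, 55.52288055419922), 89.8523941040039)
handle [-58.7941964  -24.58277395] 106.58031369938281
body [-73.36531944  -9.38625951] 110.06009358676071
upper edge [-72.98155556 -72.79029256]
```

Call:
apply_moves([
  [-1, 0.004, 0.0008, 0.0002, 0, 0, 0],
  [-1, 0.004, 0.0008, 0, 0, 0, 0],
  [-1, 0.004, 0.0006, 0, 0, 0, 0],
  [-1, 0, 0, 0, 0, 0, 0],
])

```text
clock: 19.35
position: [560.8, -84.9, 100.7]
eef_rot: [[0.916, 0.104, 0.387], [0.095, -0.995, 0.043], [0.39, -0.003, -0.921]]
force: [-5.0, -1.4, 4.4]
gripper_width: 34.2
gripper_force: 60.2
```

Call:
apply_moves([
  [-1, 0.002, 0.0003, 0, 0, 0, 0],
  [-1, 0.002, 0.0002, 0, 0, 0, 0],
  [-1, 0.002, 0.0002, 0, 0, 0, 0],
  [-1, 0, 0, 0, 0, 0, 0],
])

```text
clock: 19.85
position: [566.5, -84.0, 100.7]
eef_rot: [[0.916, 0.105, 0.387], [0.095, -0.994, 0.044], [0.389, -0.003, -0.921]]
force: [-7.5, -1.3, 6.5]
gripper_width: 34.0
gripper_force: 60.5
```

```bash
python3 d.py 2>&1|head -8
```

```text
tcp stack -93.4 -40.1 [566.5 -84.  100.7] [-0.16  0.39  0.28  2.22 -0.9   0.23 -0.53]
5296 x [-97.64851219 -73.29150215] z [104.91462258 106.56789296 107.86554521] rect ((-86.01905822753906, -41.05583953857422), (26.724245071411133, 36.213783264160156), 2.3017280101776123)
handle [-57.77738903 -23.55059799] 106.58096927171434
Traceback (most recent call last):
  File "d.py", line 11, in <module>
    k=(P[:,0]>x0+a)&(P[:,0]<x0+b);print(n,np.percentile(P[k,1],[1,99]),np.median(z[k]))
                                          ~~~~~~~~~~~~~^^^^^^^^^^^^^^^
```

Call:
apply_moves([
  [-1, 0.002, 0.0002, 0.0001, 0, 0, 0],
  [-1, 0.001, 0.0001, 0, 0, 0, 0],
  [-1, 0, 0, 0, 0, 0, 0],
])

```text
clock: 20.27
position: [569.4, -83.7, 100.7]
eef_rot: [[0.916, 0.105, 0.387], [0.095, -0.994, 0.044], [0.389, -0.003, -0.921]]
force: [-7.2, -0.3, 6.6]
gripper_width: 34.3
gripper_force: 60.5
```

Call:
apply_moves([
  [-1, 0.002, 0.0002, 0, 0, 0, 0],
  [-1, 0.001, 0.0001, 0, 0, 0, 0],
  [-1, 0, 0, 0, 0, 0, 0],
])

```text
clock: 20.65
position: [572.4, -83.3, 100.7]
eef_rot: [[0.916, 0.105, 0.387], [0.095, -0.994, 0.044], [0.389, -0.003, -0.921]]
force: [-8.4, -1.0, 6.7]
gripper_width: 34.1
gripper_force: 60.5
```

```bash
python3 d.py 2>&1|head -3
python3 - <<'E'
from h import *
im=get_image("wrist")["image"];cv2.imwrite("pics/w9.png",im)
E
```

```text
tcp stack -87.5 -40.0 [572.4 -83.3 100.7] [-0.16  0.4   0.29  2.21 -0.89  0.24 -0.54]
2824 x [-91.92684396 -77.87882946] z [105.1738673  106.56022198 107.87120781] rect ((-90.03262329101562, -40.48303985595703), (34.52334213256836, 24.566129684448242), 89.73174285888672)
handle [-57.26891819 -23.76535305] 106.5896009009765
```

View pics/w9.png

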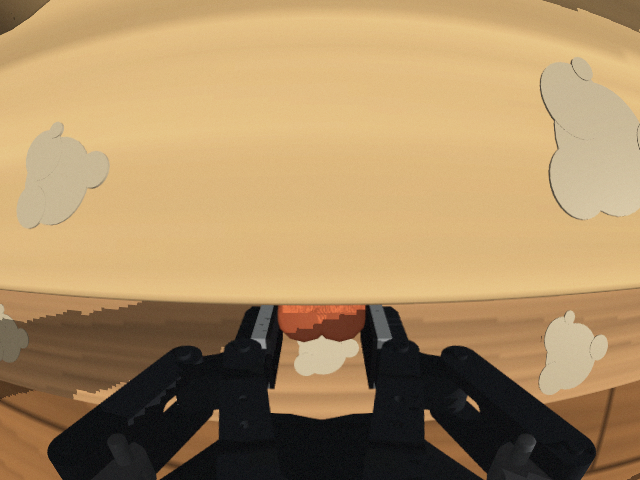

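Call:
apply_moves([
  [-0.1, 0, 0, 0, 0, 0, 0],
  [0.3, 0, 0, 0, 0, 0, 0],
  [1, 0, 0, 0, 0, 0, 0],
  [1, 0, 0, 0, 0, 0, 0],
  [1, -0.01, -0.001, 0.001, 0, 0, 0],
  [1, -0.02, -0.002, 0.005, 0, 0, 0],
  [1, -0.01, -0.001, 0.03, 0, 0, 0],
  [1, -0.01, -0.001, 0.04, 0, 0, 0],
  [1, -0.03, -0.003, 0.04, 0, 0, 0],
  [1, -0.03, -0.003, 0.04, 0, 0, 0],
])

```text
clock: 22.0
position: [469.4, -90.7, 247.8]
eef_rot: [[0.916, 0.11, 0.385], [0.098, -0.994, 0.049], [0.388, -0.007, -0.922]]
force: [-0.1, 1.2, 0.6]
gripper_width: 85.4
gripper_force: 0.0
```

Call:
apply_moves([
  [1, -0.02, 0, 0.03, 0, 0, 0],
  [1, 0, 0, 0, 0, 0, 0],
  [1, 0, 0, 0, 0, 0, 0],
])

```text
clock: 22.38
position: [450.6, -90.0, 277.1]
eef_rot: [[0.916, 0.111, 0.386], [0.099, -0.994, 0.05], [0.389, -0.008, -0.921]]
force: [0.1, 0.8, -0.2]
gripper_width: 85.2
gripper_force: 0.0
```

```bash
python3 d.py 2>&1|head -7
python3 - <<'E'
from h import *
e=np.radians(6.1);ex=np.array([np.cos(e),np.sin(e)]);ey=np.array([-ex[1],ex[0]])
for c in("scene","side"):
    im=get_image(c);W=cloud(im);cv2.imwrite(f"pics/{c}9.png",im["image"])
    for n in("bowl","tumbler","top_tumbler1","dish"):
        for d in outline_of(c,n):
            p=W[d["pixels"]];p=p[~np.isnan(p[:,0])]
            if len(p)>20 and np.median(p[:,0])>600: print(c,n,round(d["p"],2),np.percentile(p,[2,50,98],axis=0).round().tolist(), ((np.median(p[:,:2],0)-[655.1,-34.3])@np.stack([ex,ey],1)).round())
a=cv2.imread("pics/scene9.png")
cv2.imwrite("pics/fin.png",cv2.resize(a[170:350,120:460],None,fx=2.3,fy=2.3))
E
```

```text
tcp stack -209.2 -33.7 [450.6 -90.  277.1] [-0.64 -0.21  0.69  2.29  0.1   0.62 -1.46]
1922 x [-91.98101585 -49.95172084] z [ 88.86964123 106.89989049 111.80501294] rect ((-70.86993408203125, -39.241641998291016), (66.49534606933594, 43.00898361206055), 89.36643981933594)
handle [-58.20410229 -22.88627525] 106.68141499463032
Traceback (most recent call last):
  File "d.py", line 11, in <module>
    k=(P[:,0]>x0+a)&(P[:,0]<x0+b);print(n,np.percentile(P[k,1],[1,99]),np.median(z[k]))
                                          ~~~~~~~~~~~~~^^^^^^^^^^^^^^^
scene bowl 0.91 [[693.0, 3.0, 54.0], [723.0, 58.0, 85.0], [802.0, 107.0, 109.0]] [77. 85.]
scene tumbler 0.46 [[601.0, -314.0, 5.0], [750.0, -52.0, 150.0], [829.0, 257.0, 174.0]] [ 92. -28.]
scene top_tumbler1 0.85 [[644.0, 149.0, 176.0], [702.0, 181.0, 229.0], [715.0, 216.0, 257.0]] [ 69. 210.]
scene top_tumbler1 0.75 [[666.0, 12.0, 174.0], [725.0, 46.0, 228.0], [738.0, 79.0, 256.0]] [78. 72.]
scene top_tumbler1 0.57 [[701.0, -269.0, 176.0], [760.0, -235.0, 229.0], [773.0, -203.0, 256.0]] [  83. -211.]
scene dish 0.74 [[655.0, -99.0, 51
[... 174 characters left out ...]
9.0, -198.0, 56.0], [774.0, -138.0, 99.0], [796.0, -126.0, 135.0]] [ 107. -116.]
side top_tumbler1 0.76 [[666.0, 16.0, 177.0], [705.0, 68.0, 229.0], [734.0, 86.0, 257.0]] [60. 97.]
side top_tumbler1 0.74 [[699.0, -271.0, 174.0], [738.0, -212.0, 230.0], [769.0, -198.0, 258.0]] [  64. -185.]
side top_tumbler1 0.58 [[642.0, 154.0, 176.0], [682.0, 201.0, 229.0], [711.0, 223.0, 257.0]] [ 51. 231.]
side top_tumbler1 0.41 [[514.0, -292.0, 40.0], [721.0, 106.0, 157.0], [823.0, 272.0, 176.0]] [ 81. 133.]
side top_tumbler1 0.29 [[723.0, -76.0, 54.0], [738.0, -53.0, 100.0], [761.0, -38.0, 110.0]] [ 80. -27.]
side dish 0.52 [[721.0, -77.0, 55.0], [738.0, -53.0, 100.0], [762.0, -37.0, 109.0]] [ 80. -27.]
```

View pics/fin.png

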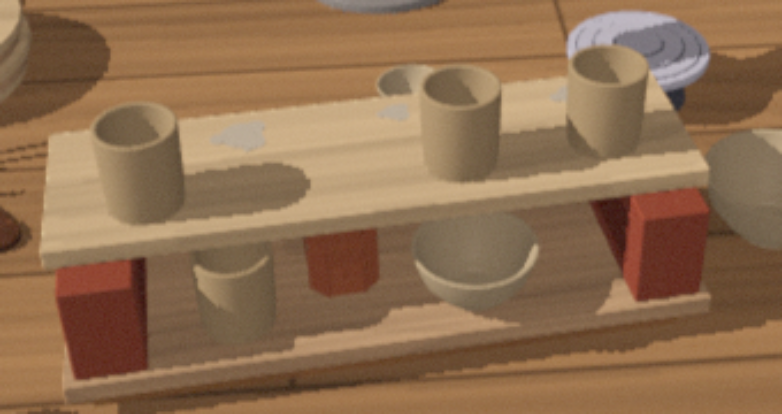

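The picture shows the dish standing between the tumbler (235,290) and the bowl (475,255), clear of both. The other ware has not moved.

```bash
python3 -c "
from cell import job;print(job.job_done())"
```

```text
the job is handed in; nothing more can be done
None
```

The dish is put away lengthwise on the lower board: its body is about 9 mm inside the upper board's front edge, it touches neither the bowl nor the tumbler, and nothing else moved. The slide took two strokes on the near handle, because the arm could not tilt far enough to do it in one. I handed the job in at about 22 s; the hand-in returned no verdict.

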